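# Find the heavy side of a spreader drum and hold it down

### The arm

A 7-joint arm with a two-finger parallel gripper is mounted at the origin on the work surface. World frame = base frame: x ahead of the robot, y to its left, z up, the work surface at z = 0. Lengths are in m, angles in rad, forces in N, time in s.
With the tool pointing down it reaches from about 0.4 to 0.875 m from the base axis. Payload 19.3 kg.
Tool frame: the origin (TCP) lies at the very end of the fingers, on their centre line; the grasp point (between the pads) lies 19 mm behind it; z points along the fingers, y is the line along which they close (so a half turn about z gives the same grasp; the last joint's range is limited). The gripper opens to 85 mm and grips with 20 to 120 N. Pads are 22 mm wide; open, the fingers measure 114 mm over their backs; the gripper's body (76 mm by 85 mm) begins 54 mm behind the grasp point. The pads swing forward as they close: fully open they stand 13 mm farther back than shut.
Start: joints at [1.213, 0.521, -0.036, 1.599, 0.021, 1.021, -0.113], TCP at [0.177, -0.599, 0.231] pointing down, gripper open.
Joint ranges: [-2.91, 2.91], [-0.3, 2.13], [-1.5, 1.42], [0.17, 2.43], [-1.26, 4.41], [0.16, 1.93], [-2.52, 2.52]. Speed limits (rad/s): [1.89, 1.89, 2.39, 2.39, 3.01, 3.01, 3.01].

### API

Orientations are given as [roll, pitch, yaw] about the fixed x, y, z axes, in that order (R = Rz(yaw) Ry(pitch) Rx(roll)).
In Python, from workcell import bot gives the robot as it stands.
- The arm moves only by the shell command python3 -m crank 'ROWS' [FORCE]. ROWS is a JSON object of lists of equal length, an entry for each row: "travel": the shift along the world's x, y, z in cm, a list of three; "turn": the turn, a rotation vector about the world's x, y, z in degrees, a list of three; "gripper": the closure, from 0 (fully open) to 1 (shut). A call has exactly 5 rows; each row is the pose to reach, as a shift and turn from the pose commanded when the call began; what a row does not reach only later rows make up. A row lasts 1/10 s, in which the tool goes at most 50 mm and 8.59 degrees, less where a joint would pass 70% of its speed; a pose out of reach is approached as far as the arm can. A call with a gripper value outside its range is refused whole. The fingers move at their own pace and stop on an object; FORCE is the grip in N (left out, the last holds). Time passes only in rows, so rows that repeat a pose let the fingers close, or fill a call up. It gives the time, the measured TCP pose, the force, the opening and the grip force at its end, in the units of the state.
- bot.observe(): the state, without advancing time (a new reading comes with each control period).
- bot.grab_frame(name): name is "scene" or "top"; returns a dict with "pixels" (420x560x3 uint8, red, green, blue), "fx", "fy", "cx", "cy" (pixels), "dist" ([k1, k2, p1, p2, k3] as OpenCV has them; the pictures are not rectified), "extrinsics" (4x4, takes a point from world to camera coordinates). Camera axes: x right, y down, z forward; pixel columns grow to the right and rows downward; lengths in m; the calibration is good to about 2 mm. A picture is of the moment at which its call begins. There is no depth.
- bot.job_done(): hands the job in; it is judged then, once.
The state is a dict: "clock": time; "qpos": joint angles; "qd": joint speeds; "joint_efforts": joint torques, N m; "position": TCP position; "tool_rot": TCP orientation; "force": force on the tool from outside, world axes, zero at the start; "moment": the same for the moment, N m; "grip_width": finger opening in m; "finger_force": force on a finger pad.
Only numpy, scipy, OpenCV 4.12 (cv2) and the standard library are available. Lean on these libraries where they do the work, as an engineer would, in place of code of your own. Each camera call takes 0.05 s, during which the arm holds its last target. There are 200 camera calls.

### The job

A weight has come loose and stuck somewhere inside the sealed rotor drum of the crop drone's granule spreader, and the drum sits on a stand whose axle is so stiff that it never swings round by itself. Turn the drum by its pegs, feel from the effort where its heavy side is, then bring that heavy side straight down and finish while still gripping a peg firmly, holding the drum still there: do not let go at the end. Leave the other things on the bench where they are.

Things in the scene. Friction and masses are not known exactly. Their poses are not given: they have to be found in the camera images.
- stand: Fixed stand: dark steel base plate 200 x 200 x 14 mm; a grey post (45 x 60 mm, 179 mm high) on its -x side carries one level axle. Origin: centre of the plate's underside, on the bench. The axle runs along the stand's x axis, 150 mm up. Yaw varies by up to 0.5 rad. The axle drags with 0.25 N m whichever way it is turned: the drum stays wherever it is left.
- drum: Closed round aluminium drum, 170 mm across, 45 mm thick. Origin on the axle; its x axis is the axle and equals the stand's x. It turns about x, no stops; positive turns carry its y towards its z. The weight inside stays stuck; it adds a moment of 0.16 to 0.23 N m when level with the axle. It lies in any direction, not tied to a peg, new at each start, at first over 0.6 rad off straight down.
- axle (a point): Point fixed on the stand, on the axle line, in the plane halfway along the pegs' grip (62 mm out from the drum's origin along the stand's x axis, 150 mm above the bench); axes as the stand's.
- battery: Bystander: black and grey battery pack lying on the bench, 75 x 160 x 62 mm, origin at the centre of its underside.
- remote: Bystander: white remote control lying on the bench, 110 x 170 mm and 40 mm thick, two sticks up to 60 mm high; origin at the centre of its underside.
- parts_tray: Bystander: open steel tray for small parts, 120 x 160 x 35 mm, origin at the centre of its underside.
- driver: Bystander: screwdriver lying on the bench, about 200 mm long.
- peg (a point): Grip point on one of six identical round steel pegs, at x = 62 mm from the drum origin; axes as the drum's, this peg lies on its +z. Pegs: 20 mm thick, 53 mm out from the face away from the robot (x = 32 to 85 mm), 70 mm from the axle, 60 degrees apart. Upper pegs can be taken from above, a finger each side. Raising the heavy side takes up to 7 N at a peg, lowering it about 1 N.

How it is judged:
At the end, for the whole second after the job is handed in: The drum's heavy side points straight down within 0.35 rad (20 degrees), the drum stands still (under 0.1 rad/s), and the fingers are gripping it, with at least 8 N of contact, through the last second (angle between slug_c0's own z axis and vertical below 0.35 rad and contact force between the fingers and drum above 8 N and angular speed of drum below 0.1 rad/s); the arm keeps its last pose, push and grip.
It fails at once if a bystander (battery, remote control, tray or screwdriver) is moved by more than 3 cm (distance of any of battery, remote, parts_tray, driver from where it was at the start of the episode above 0.03 m).
It also fails if it takes over 72 s, if anything falls off the work surface, if the arm or the gripper's body presses on something with over 40 N, if the wrist force passes 120 N, or if a joint passes its speed limit or range.

## Working session

There is one attempt and no reset: what is moved stays moved. The work goes in short steps, Python scripts to look and compute and a shell command to move; the robot and the scene stay as the last step left them, time stands still between calls to the robot, and variables do not carry over. Pictures are saved under pics/ and viewed, at most 10 in all, crops included, and the job is handed in when it is done.

```bash
ls; mkdir -p pics; python3 - <<'E'
from workcell import bot
import cv2,numpy as np
for n in("scene","top"):
    f=bot.grab_frame(n);cv2.imwrite(f"pics/{n}0.png",f["pixels"][:,:,::-1])
    print(n,f["fx"],f["fy"],f["cx"],f["cy"],f["dist"]);print(np.round(f["extrinsics"],4).tolist())
print(bot.observe())
E
```

```text
pics
scene 395.9787366658227 395.9787366658227 282.253374511956 205.842395748057 [-0.00460001  0.          0.          0.          0.        ]
[[-0.5348, 0.8449, -0.0106, 0.3185], [0.6505, 0.4036, -0.6434, -0.2882], [-0.5394, -0.351, -0.7655, 1.4645], [0.0, 0.0, 0.0, 1.0]]
top 539.3120987480144 539.3120987480144 270.46903682947493 210.32466759343447 [-0.11273557  0.          0.          0.          0.        ]
[[0.0125, -0.9997, 0.0221, -0.0338], [-0.9869, -0.0159, -0.1604, 0.6066], [0.1607, -0.0198, -0.9868, 1.6251], [0.0, 0.0, 0.0, 1.0]]
{'clock': 0.1, 'qpos': array([ 1.21279758,  0.52196859, -0.03635086,  1.59996836,  0.02118624,
        1.02110818, -0.11282196]), 'qd': array([ 0.00077482,  0.00031509, -0.00092259, -0.00101584,  0.00078057,
       -0.00082073,  0.00038015]), 'joint_efforts': array([ 4.52522188e-03, -9.28481269e+01,  1.98416725e+00, -3.70530868e+01,
        1.81009521e-02,  5.33755927e-03, -8.75932346e-05]), 'position': array([ 0.17729376, -0.59899388,  0.23076797]), 'tool_rot': array([-3.14052571e+00,  5.24221759e-05,  2.87779269e-01]), 'force': array([-0.9185163 , -1.13389284, -0.22553189]), 'moment': array([ 0.01826154, -0.0179061 , -0.04973229]), 'finger_force': 0.0, 'grip_width': 0.08573518888988366}
```

View pics/scene0.png

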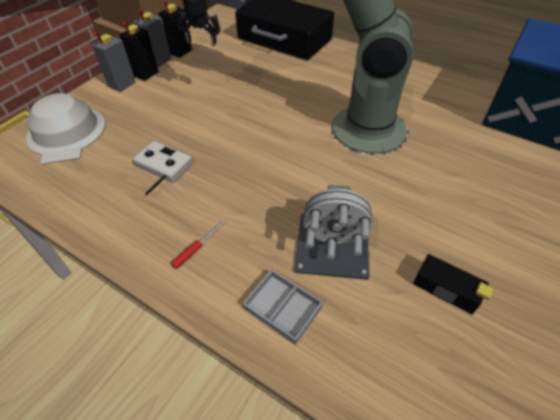

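View pics/top0.png

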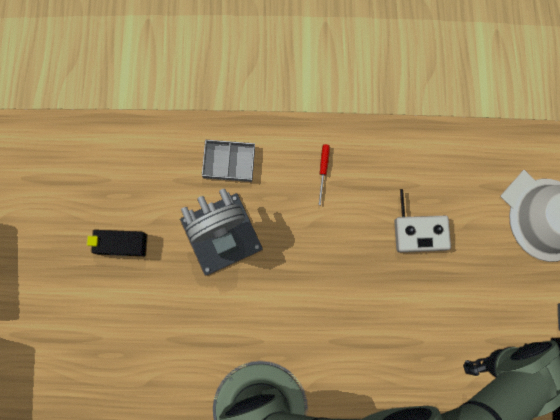

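```bash
python3 - <<'E'
import cv2,numpy as np
t=cv2.imread("pics/top0.png")[170:290,165:285];s=cv2.imread("pics/scene0.png")[180:285,285:385]
a=cv2.resize(t,(420,420),interpolation=3);b=cv2.resize(s,(380,399),interpolation=3)
im=np.zeros((420,800,3),np.uint8);im[:,:420]=a;im[:399,420:]=b
cv2.imwrite("pics/c0.png",im)
E
```

```text
(no output)
```

View pics/c0.png

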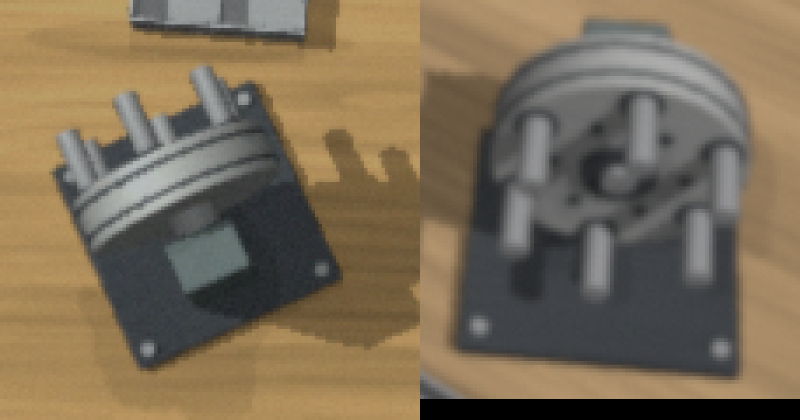

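```bash
cat >h.py <<'E'
import cv2,numpy as np
from workcell import bot
def cam(n):
    f=bot.grab_frame(n);return f
def ray(f,uv):
    K=np.array([[f["fx"],0,f["cx"]],[0,f["fy"],f["cy"]],[0,0,1]]);E=f["extrinsics"]
    p=cv2.undistortPoints(np.array(uv,float).reshape(-1,1,2),K,np.array(f["dist"]))[:,0]
    d=np.c_[p,np.ones(len(p))]@E[:3,:3];return -E[:3,:3].T@E[:3,3],d
def plane(f,uv,p0,n):
    o,d=ray(f,uv);return o+d*(((p0-o)@n)/(d@n))[:,None]
def proj(f,P):
    K=np.array([[f["fx"],0,f["cx"]],[0,f["fy"],f["cy"]],[0,0,1]]);E=f["extrinsics"]
    return cv2.projectPoints(np.array(P,float),cv2.Rodrigues(E[:3,:3])[0],E[:3,3],K,np.array(f["dist"]))[0][:,0]
E
python3 - <<'E'
from h import *
t=cam("top");s=cam("scene")
c=np.array([[55,172],[253,83],[342,273],[146,370]])/3.5+[165,170]-0.4
P=plane(t,c,np.array([0,0,.014]),np.array([0,0,1.]));print(P.round(4).tolist(),P.mean(0))
d1=P[1]-P[2];d2=P[0]-P[3];d3=P[0]-P[1];d4=P[3]-P[2]
print([np.linalg.norm(d) for d in(d1,d2,d3,d4)],[np.arctan2(d[1],d[0]) for d in(d1,d2)],[np.arctan2(-d[0],d[1]) for d in(d3,d4)])
c2=(np.array([[537,180],[642,162],[727,215],[515,252],[596,294],[697,279]])-[420,0])/3.8+[285,180]-.4
# two-view of the stand yaw by scene: plate front corners
q=(np.array([[457,348],[738,377]])-[420,0])/3.8+[285,180]-.4
print(plane(s,q,np.array([0,0,.014]),np.array([0,0,1.])))
yaw=np.mean([np.arctan2(d[1],d[0]) for d in(d1,d2)]+[np.arctan2(-d[0],d[1]) for d in(d3,d4)])
ax=np.array([np.cos(yaw),np.sin(yaw),0]);ay=np.array([-ax[1],ax[0],0])
C=P.mean(0)*[1,1,0]
# peg top-end tips: unknown drum offset along x; solve via circle radius 70 centred z=.15
for off in np.arange(.04,.13,.01):
    O=C+off*ax+[0,0,.15]
    Q=plane(s,c2,O,ax)-O
    y=Q@ay;z=Q[:,2];r=np.hypot(y,z);print(round(off,3),(r*1e3).round(1),np.degrees(np.arctan2(-y,z)).round(1),y.mean().round(4),z.mean().round(4))
E
```

```text
[[0.5813, 0.2589, 0.014], [0.666, 0.0819, 0.014], [0.494, -0.0017, 0.014], [0.4047, 0.1713, 0.014]] [0.53647499 0.12760494 0.014     ]
[np.float64(0.19123985013023398), np.float64(0.1970966445790943), np.float64(0.19628318676373696), np.float64(0.19467925211496592)] [np.float64(0.4521740186472046), np.float64(0.4605803137545027)] [np.float64(0.44623509362210073), np.float64(0.47623707744093696)]
[[0.67206454 0.08691643 0.014     ]
 [0.58865433 0.26423986 0.014     ]]
0.04 [ 52.7  20.2  88.9 120.6 149.7 138.4] [ 109.2  -57.8 -116.6  149.7 -179.8 -149.6] 0.0094 -0.0699
0.05 [ 50.2  28.3  81.5 108.2 134.4 124.6] [  94.7  -33.9 -108.8  145.8  179.8 -147. ] 0.0083 -0.0559
0.06 [ 51.   39.   75.9  96.5 119.  111.2] [  79.8  -21.8  -99.6  140.9  179.3 -143.8] 0.0071 -0.0418
0.07 [ 55.1  50.7  72.5  85.7 103.7  98.2] [  66.2  -15.1  -89.3  134.7  178.6 -139.6] 0.0059 -0.0278
0.08 [61.7 62.8 71.7 76.1 88.4 85.9] [  55.   -11.   -78.4  126.9  177.7 -134.3] 0.0048 -0.0137
0.09 [70.3 75.2 73.5 68.3 73.1 74.5] [  46.2   -8.2  -67.6  117.   176.5 -127.3] 0.0036 0.0003
0.1 [80.1 87.6 77.7 63.1 57.9 64.7] [  39.5   -6.2  -57.7  105.1  174.5 -117.9] 0.0025 0.0144
0.11 [ 90.7 100.2  83.9  60.9  42.8  57.1] [  34.3   -4.6  -49.    91.7  171.2 -105.6] 0.0013 0.0284
0.12 [102.  112.8  91.8  62.2  27.9  52.9] [ 30.2  -3.5 -41.7  78.2 164.4 -90.6] 0.0002 0.0425
```

```bash
python3 -m crank '{"travel":[[0,0,5],[3,4,9],[5,8,9],[7,12,9],[9,17,9]],"turn":[[0,0,2],[0,0,4],[0,0,6],[0,0,8],[0,0,9.6]],"gripper":[0.5,0.5,0.5,0.5,0.5]}' 40
python3 -m crank '{"travel":[[2,4,0],[4,8,0],[6,12,0],[8.5,16.5,0],[11,21,0]],"turn":[[0,0,0],[0,0,0],[0,0,0],[0,0,0],[0,0,0]],"gripper":[0.5,0.5,0.5,0.5,0.5]}'
python3 -m crank '{"travel":[[2,4,0],[4,8,0],[6,12,0],[8.5,16.5,0],[11,20.6,0]],"turn":[[0,0,0],[0,0,0],[0,0,0],[0,0,0],[0,0,0]],"gripper":[0.5,0.5,0.5,0.5,0.5]}'
python3 -m crank '{"travel":[[2,4,0],[4,8,0],[6,12,0],[8.5,16,0],[10.3,18,0]],"turn":[[0,0,0],[0,0,0],[0,0,0],[0,0,0],[0,0,0]],"gripper":[0.5,0.5,0.5,0.5,0.5]}'
python3 -m crank '{"travel":[[0,0,0],[0,0,0],[0,0,0],[0,0,0],[0,0,0]],"turn":[[0,0,0],[0,0,0],[0,0,0],[0,0,0],[0,0,0]],"gripper":[0.5,0.5,0.5,0.5,0.5]}'
python3 - <<'E'
from h import *
t=cam("top");s=cam("scene");o=bot.observe();print(o["qpos"].round(3),o["position"],o["tool_rot"])
a=cv2.resize(t["pixels"][170:290,165:285],(400,400),interpolation=3);b=cv2.resize(s["pixels"][165:285,275:395],(400,400),interpolation=3)
cv2.imwrite("pics/c1.png",np.hstack([a,b])[:,:,::-1])
E
```

```text
clock: 0.7
position: [0.2665, -0.4319, 0.3215]
tool_rot: [3.141, -0.0, 0.457]
force: [2.1, -1.1, 0.5]
grip_width: 0.0428
finger_force: 0.0
clock: 1.2
position: [0.3746, -0.2245, 0.3215]
tool_rot: [3.141, -0.0, 0.455]
force: [1.6, -0.6, 0.2]
grip_width: 0.0423
finger_force: 0.0
clock: 1.7
position: [0.4847, -0.0184, 0.3215]
tool_rot: [3.141, -0.0, 0.455]
force: [0.9, -1.6, 1.6]
grip_width: 0.0429
finger_force: 0.0
clock: 2.2
position: [0.5876, 0.1635, 0.3209]
tool_rot: [-3.14, -0.0, 0.458]
force: [-0.4, -0.0, -0.2]
grip_width: 0.0429
finger_force: 0.0
clock: 2.7
position: [0.5871, 0.159, 0.3217]
tool_rot: [3.141, -0.0, 0.454]
force: [0.1, 0.6, 0.1]
grip_width: 0.0427
finger_force: 0.0
[ 0.002  0.458 -0.535  1.511  0.241  1.238 -1.683] [0.58713834 0.15924795 0.32156243] [ 3.14132309e+00 -2.99205943e-04  4.54627184e-01]
```

View pics/c1.png

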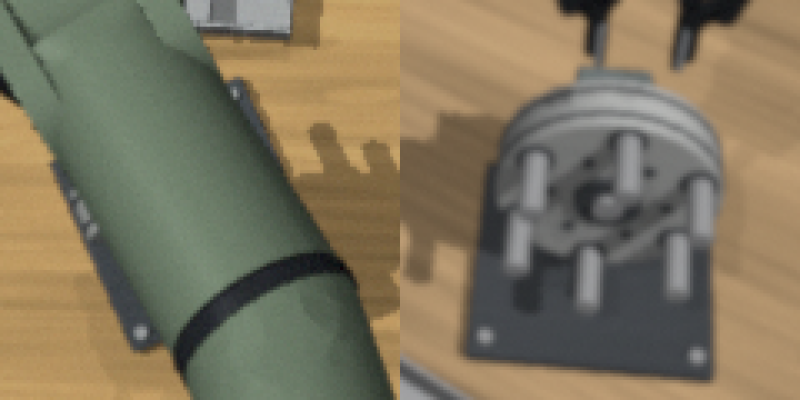

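```bash
python3 - <<'E'
from h import *
s=cam("scene")
print(proj(s,[[.6107,.1771,.2195],[.563,.1538,.2195],[.594-.053,.159-.0258,.15]]))
print((np.array([[628,191],[628,140]])-[400,0])/3.333+[275,165])
r=[]
for i in range(10): cam("top"); o=bot.observe(); r.append(np.r_[o["force"],o["moment"]])
r=np.array(r);print(r.mean(0).round(3),r.std(0).round(3))
E
```

```text
[[343.1627928  223.0453122 ]
 [343.41856071 205.37265615]
 [337.12575061 214.05666578]]
[[343.40684068 222.30573057]
 [343.40684068 207.00420042]]
[ 0.156  0.239  0.08   0.005 -0.022  0.   ] [0.691 0.333 0.317 0.024 0.033 0.028]
```

```bash
python3 -m crank '{"travel":[[0.3,0.4,-2],[0.3,0.4,-5],[0.3,0.4,-8],[0.3,0.4,-10.5],[0.3,0.4,-12.2]],"turn":[[0,0,0],[0,0,0],[0,0,0],[0,0,0],[0,0,0]],"gripper":[0.5,0.5,0.5,0.5,0.5]}' 40
python3 -m crank '{"travel":[[0,0,0],[0,0,0],[0,0,0],[0,0,0],[0,0,0]],"turn":[[0,0,0],[0,0,0],[0,0,0],[0,0,0],[0,0,0]],"gripper":[0.5,0.5,0.5,0.5,0.5]}'
python3 - <<'E'
from h import *
o=bot.observe();print(o["position"],o["force"],o["moment"])
s=cam("scene");b=cv2.resize(s["pixels"][165:285,275:395],(500,500),interpolation=3)
cv2.imwrite("pics/c2.png",b[:,:,::-1])
E
```

```text
clock: 3.85
position: [0.5896, 0.1635, 0.1975]
tool_rot: [-3.141, 0.002, 0.455]
force: [0.3, 0.9, -0.1]
grip_width: 0.0427
finger_force: 0.0
clock: 4.35
position: [0.5904, 0.1638, 0.2]
tool_rot: [3.141, -0.001, 0.455]
force: [-0.6, -0.9, -0.7]
grip_width: 0.0426
finger_force: 0.0
[0.59044342 0.16377134 0.20000416] [-0.61438954 -0.91601301 -0.68983295] [ 0.01720647 -0.03779486  0.03452055]
```

View pics/c2.png

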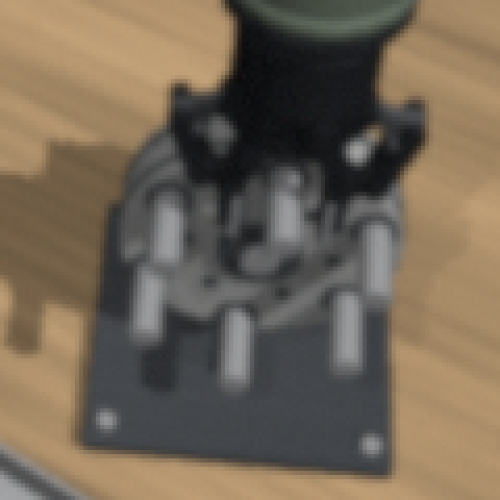

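```bash
cat >m.py <<'E'
from h import *
import json
o=bot.observe();ax=np.array([np.cos(.455),np.sin(.455),0]);A=np.array([.594,.159,.15])
R=cv2.Rodrigues(np.zeros(3))[0]
from scipy.spatial.transform import Rotation as Rn
th=np.degrees((Rn.from_euler("xyz",o["tool_rot"])*Rn.from_euler("xyz",[np.pi,0,.455]).inv()).as_rotvec()@ax)
p=o["position"];T=-(o["moment"]+np.cross(p-A,o["force"]))@ax;T2=-(np.cross(p-A,o["force"]))@ax
r=p-A
open("log.txt","a").write(json.dumps([o["clock"],th,T,T2]+list(o["force"])+list(o["moment"])+list(p))+"\n")
print(f'{o["clock"]:.2f} th {th:.1f} T {T:.3f} Tf {T2:.3f} Tm {-o["moment"]@ax:.3f} F',o["force"].round(1),"r",(np.array([r@np.array([-ax[1],ax[0],0]),r[2]])*1e3).round(1),f'w {o["grip_width"]*1e3:.1f} f {o["finger_force"]:.1f}')
E
python3 -m crank '{"travel":[[0,0,0],[0,0,0],[0,0,0],[0,0,0],[0,0,0]],"turn":[[0,0,0],[0,0,0],[0,0,0],[0,0,0],[0,0,0]],"gripper":[0.85,0.85,0.85,0.85,0.85]}' 40 >/dev/null; python3 m.py
python3 -m crank '{"travel":[[0,0,0],[0,0,0],[0,0,0],[0,0,0],[0,0,0]],"turn":[[0,0,0],[0,0,0],[0,0,0],[0,0,0],[0,0,0]],"gripper":[0.85,0.85,0.85,0.85,0.85]}' 40; python3 m.py
python3 - <<'E'
import numpy as np
a=np.radians(np.arange(-64,65,8));y,z=.006,.050
Y=y*np.cos(a)-z*np.sin(a);Z=y*np.sin(a)+z*np.cos(a)
for i in range(len(a)-1):
    d=(Y[i+1]-Y[i])*100;print(int(np.degrees(a[i]).round()),"->",int(np.degrees(a[i+1]).round()),(np.array([-.439*d,.898*d,(Z[i+1]-Z[i])*100])/5).round(3))
E
```

```text
4.90 th 0.0 T -0.195 Tf -0.036 Tm -0.158 F [-1.9 -0.9  6.2] r [ 6.  49.6] w 18.7 f 38.9
clock: 5.4
position: [0.5902, 0.1639, 0.1996]
tool_rot: [-3.142, -0.0, 0.455]
force: [-2.1, 0.4, 5.6]
grip_width: 0.0187
finger_force: 38.9
5.40 th 0.0 T -0.133 Tf 0.031 Tm -0.163 F [-2.1  0.4  5.6] r [ 6.  49.6] w 18.7 f 38.9
-64 -> -56 [ 0.024 -0.05   0.129]
-56 -> -48 [ 0.032 -0.065  0.12 ]
-48 -> -40 [ 0.039 -0.08   0.109]
-40 -> -32 [ 0.045 -0.093  0.096]
-32 -> -24 [ 0.051 -0.104  0.08 ]
-24 -> -16 [ 0.055 -0.113  0.063]
-16 -> -8 [ 0.058 -0.119  0.045]
-8 -> 0 [ 0.061 -0.124  0.026]
0 -> 8 [ 0.062 -0.126  0.007]
8 -> 16 [ 0.061 -0.126 -0.013]
16 -> 24 [ 0.06  -0.123 -0.032]
24 -> 32 [ 0.058 -0.118 -0.051]
32 -> 40 [ 0.054 -0.11  -0.068]
40 -> 48 [ 0.049 -0.101 -0.085]
48 -> 56 [ 0.043 -0.089 -0.1  ]
56 -> 64 [ 0.037 -0.076 -0.112]
```

```bash

python3 -m crank '{"travel":[[0.06,-0.12,0.01],[0.12,-0.25,0.01],[0.19,-0.38,0.02],[0.25,-0.5,0.03],[0.31,-0.63,0.04]],"turn":[[1.44,0.7,0],[2.87,1.41,0],[4.31,2.11,0],[5.75,2.81,0],[7.19,3.51,0]],"gripper":[0.85,0.85,0.85,0.85,0.85]}' >/dev/null; python3 m.py
python3 -m crank '{"travel":[[0.06,-0.12,-0.01],[0.12,-0.25,-0.03],[0.18,-0.38,-0.04],[0.24,-0.5,-0.05],[0.3,-0.63,-0.06]],"turn":[[1.44,0.7,0],[2.87,1.41,0],[4.31,2.11,0],[5.75,2.81,0],[7.19,3.51,0]],"gripper":[0.85,0.85,0.85,0.85,0.85]}' >/dev/null; python3 m.py
python3 -m crank '{"travel":[[0.06,-0.12,-0.03],[0.12,-0.25,-0.06],[0.18,-0.37,-0.1],[0.24,-0.49,-0.13],[0.3,-0.61,-0.16]],"turn":[[1.44,0.7,0],[2.87,1.41,0],[4.31,2.11,0],[5.75,2.81,0],[7.19,3.51,0]],"gripper":[0.85,0.85,0.85,0.85,0.85]}'>/dev/null; python3 m.py
```

```text
5.90 th 8.2 T -0.219 Tf 0.119 Tm -0.337 F [-2.6  1.3  2.8] r [-1.2 50. ] w 18.5 f 39.5
6.40 th 16.2 T -0.179 Tf 0.133 Tm -0.311 F [-1.9  1.6  2.5] r [-8.3 49.3] w 18.7 f 39.4
6.90 th 24.2 T -0.045 Tf 0.102 Tm -0.147 F [-2.6  0.4  2.2] r [-15.1  47.7] w 18.9 f 39.5
```

```bash

python3 -m crank '{"travel":[[0.06,-0.12,-0.05],[0.12,-0.24,-0.1],[0.17,-0.35,-0.15],[0.23,-0.47,-0.2],[0.29,-0.59,-0.25]],"turn":[[1.44,0.7,0],[2.87,1.41,0],[4.31,2.11,0],[5.75,2.81,0],[7.19,3.51,0]],"gripper":[0.85,0.85,0.85,0.85,0.85]}' >/dev/null; python3 m.py
python3 -m crank '{"travel":[[0.05,-0.11,-0.07],[0.11,-0.22,-0.14],[0.16,-0.33,-0.2],[0.22,-0.44,-0.27],[0.27,-0.55,-0.34]],"turn":[[1.44,0.7,0],[2.87,1.41,0],[4.31,2.11,0],[5.75,2.81,0],[7.19,3.51,0]],"gripper":[0.85,0.85,0.85,0.85,0.85]}' >/dev/null; python3 m.py
python3 -m crank '{"travel":[[-0.05,0.11,0.07],[-0.11,0.22,0.14],[-0.16,0.33,0.2],[-0.22,0.44,0.27],[-0.27,0.55,0.34]],"turn":[[-1.44,-0.7,0],[-2.87,-1.41,0],[-4.31,-2.11,0],[-5.75,-2.81,0],[-7.19,-3.51,0]],"gripper":[0.85,0.85,0.85,0.85,0.85]}' >/dev/null; python3 m.py
python3 -m crank '{"travel":[[-0.06,0.12,0.05],[-0.12,0.24,0.1],[-0.17,0.35,0.15],[-0.23,0.47,0.2],[-0.29,0.59,0.25]],"turn":[[-1.44,-0.7,0],[-2.87,-1.41,0],[-4.31,-2.11,0],[-5.75,-2.81,0],[-7.19,-3.51,0]],"gripper":[0.85,0.85,0.85,0.85,0.85]}' >/dev/null; python3 m.py
python3 -m crank '{"travel":[[-0.06,0.12,0.03],[-0.12,0.25,0.06],[-0.18,0.37,0.1],[-0.24,0.49,0.13],[-0.3,0.61,0.16]],"turn":[[-1.44,-0.7,0],[-2.87,-1.41,0],[-4.31,-2.11,0],[-5.75,-2.81,0],[-7.19,-3.51,0]],"gripper":[0.85,0.85,0.85,0.85,0.85]}'>/dev/null; python3 m.py
python3 -m crank '{"travel":[[-0.06,0.12,0.01],[-0.12,0.25,0.03],[-0.18,0.38,0.04],[-0.24,0.5,0.05],[-0.3,0.63,0.06]],"turn":[[-1.44,-0.7,0],[-2.87,-1.41,0],[-4.31,-2.11,0],[-5.75,-2.81,0],[-7.19,-3.51,0]],"gripper":[0.85,0.85,0.85,0.85,0.85]}' >/dev/null; python3 m.py
python3 -m crank '{"travel":[[-0.06,0.12,-0.01],[-0.12,0.25,-0.01],[-0.19,0.38,-0.02],[-0.25,0.5,-0.03],[-0.31,0.63,-0.04]],"turn":[[-1.44,-0.7,0],[-2.87,-1.41,0],[-4.31,-2.11,0],[-5.75,-2.81,0],[-7.19,-3.51,0]],"gripper":[0.85,0.85,0.85,0.85,0.85]}' >/dev/null; python3 m.py
```

```text
7.40 th 32.2 T -0.046 Tf 0.161 Tm -0.207 F [-2.9  0.8  3.4] r [-21.7  45.1] w 18.9 f 39.4
7.90 th 40.2 T 0.058 Tf 0.168 Tm -0.110 F [-2.5  0.1  4.2] r [-27.8  41.6] w 18.8 f 39.5
8.40 th 31.7 T 1.863 Tf -0.373 Tm 2.236 F [ 2.  -4.3 -7.2] r [-22.3  44.5] w 18.9 f 40.5
8.90 th 23.8 T 1.879 Tf -0.417 Tm 2.296 F [ 2.8 -5.5 -7.9] r [-15.7  47.2] w 18.5 f 40.5
9.40 th 15.8 T 1.819 Tf -0.383 Tm 2.202 F [ 4.6 -4.7 -8.6] r [-9. 49.] w 18.9 f 40.5
9.90 th 7.8 T 1.734 Tf -0.354 Tm 2.088 F [ 3.9 -5.7 -7.4] r [-2.1 49.7] w 19.4 f 40.5
10.40 th -0.2 T 1.534 Tf -0.363 Tm 1.898 F [ 5.2 -6.3 -6.5] r [ 4.9 49.5] w 18.7 f 40.5
```

```bash
cat >fit.py <<'E'
import json,numpy as np
from scipy.optimize import least_squares
D=np.array([json.loads(l) for l in open("log.txt")])[2:]
ax=np.array([np.cos(.455),np.sin(.455),0]);ay=np.array([-ax[1],ax[0],0])
th=np.radians(D[:,1]);s=np.sign(np.diff(np.r_[0,D[:,1]]))
F=D[:,4:7];m=D[:,7:10]@ax;p=D[:,10:13]-[.594,.159,.15]
y,z=p@ay,p[:,2];fy,fz=F@ay,F[:,2]
uy,uz=-np.sin(th),np.cos(th)   # away from fingers (up the tool)
Tt=-(y*fz-z*fy);e=-(uy*fz-uz*fy)
rad=fy*uy+fz*uz
def f(q,full=0):
    L,M,a,b,dy,dz=q
    T=-m+Tt+L*e - (dy*fz-dz*fy)*-1
    r=T-(.25*s+M*np.sin(a+th))-b
    return (T,r) if full else np.r_[r,dy/.004*.05,dz/.004*.05,b/.03*.05]
for a0 in(-2.5,-1.5,-.5):
    k=least_squares(f,[.2,.2,a0,0,0,0]);print(k.cost.round(4),k.x.round(3))
T,r=f(k.x,1)
print(np.c_[D[:,1],s,T,r,e,rad].round(2))
# force only at the grip
Tg=Tt+.019*e
print("Fonly",np.c_[D[:,1],s,Tg-.25*s].round(2).tolist())
E
python3 fit.py
```

```text
0.0388 [ 2.170e-01 -7.080e-01 -3.093e+00  4.000e-03 -0.000e+00 -3.000e-03]
0.0388 [ 0.217  0.708  0.048  0.004 -0.    -0.003]
0.0388 [ 0.217  0.708  0.048  0.004 -0.    -0.003]
[[ 8.160e+00  1.000e+00  3.700e-01 -2.000e-02  2.680e+00  2.420e+00]
 [ 1.616e+01  1.000e+00  4.500e-01 -3.000e-02  2.870e+00  1.720e+00]
 [ 2.416e+01  1.000e+00  4.400e-01 -1.300e-01  2.220e+00  1.390e+00]
 [ 3.216e+01  1.000e+00  7.100e-01  5.000e-02  3.440e+00  1.820e+00]
 [ 4.016e+01  1.000e+00  8.500e-01  1.200e-01  3.650e+00  2.420e+00]
 [ 3.174e+01 -1.000e+00  1.500e-01 -1.000e-02 -7.860e+00 -3.660e+00]
 [ 2.376e+01 -1.000e+00 -6.000e-02 -1.300e-01 -8.870e+00 -4.760e+00]
 [ 1.578e+01 -1.000e+00 -1.000e-02  1.000e-02 -8.350e+00 -6.560e+00]
 [ 7.780e+00 -1.000e+00  4.000e-02  1.600e-01 -7.730e+00 -6.370e+00]
 [-2.100e-01 -1.000e+00 -2.100e-01  0.000e+00 -7.950e+00 -6.500e+00]]
Fonly [[8.16, 1.0, -0.08], [16.16, 1.0, -0.06], [24.16, 1.0, -0.11], [32.16, 1.0, -0.02], [40.16, 1.0, -0.01], [31.74, -1.0, -0.27], [23.76, -1.0, -0.34], [15.78, -1.0, -0.29], [7.78, -1.0, -0.25], [-0.21, -1.0, -0.26]]
```

```bash

python3 -m crank '{"travel":[[0,0,0],[0,0,0],[0,0,0],[0,0,0],[0,0,0]],"turn":[[0,0,0],[0,0,0],[0,0,0],[0,0,0],[0,0,0]],"gripper":[0.7,0.7,0.7,0.7,0.7]}' >/dev/null; python3 m.py
python3 -m crank '{"travel":[[0.06,-0.12,0.01],[0.12,-0.25,0.01],[0.19,-0.38,0.02],[0.25,-0.5,0.03],[0.31,-0.63,0.04]],"turn":[[1.44,0.7,0],[2.87,1.41,0],[4.31,2.11,0],[5.75,2.81,0],[7.19,3.51,0]],"gripper":[0.7,0.7,0.7,0.7,0.7]}' >/dev/null; python3 m.py
python3 -m crank '{"travel":[[0.06,-0.12,-0.01],[0.12,-0.25,-0.03],[0.18,-0.38,-0.04],[0.24,-0.5,-0.05],[0.3,-0.63,-0.06]],"turn":[[1.44,0.7,0],[2.87,1.41,0],[4.31,2.11,0],[5.75,2.81,0],[7.19,3.51,0]],"gripper":[0.7,0.7,0.7,0.7,0.7]}' >/dev/null; python3 m.py
python3 -m crank '{"travel":[[0.06,-0.12,-0.03],[0.12,-0.25,-0.06],[0.18,-0.37,-0.1],[0.24,-0.49,-0.13],[0.3,-0.61,-0.16]],"turn":[[1.44,0.7,0],[2.87,1.41,0],[4.31,2.11,0],[5.75,2.81,0],[7.19,3.51,0]],"gripper":[0.7,0.7,0.7,0.7,0.7]}'>/dev/null; python3 m.py
python3 - <<'E'
from h import *
r=[]
for i in range(6): cam("top"); o=bot.observe(); r.append(np.r_[o["force"],o["moment"]])
print(np.mean(r,0).round(2))
E
```

```text
10.90 th 0.0 T 0.061 Tf 0.003 Tm 0.058 F [-0.6 -0.3 -0. ] r [ 5.7 49.3] w 25.9 f 0.0
11.40 th 8.2 T -0.015 Tf 0.078 Tm -0.093 F [-0.9  1.4 -0.8] r [-1.5 49.7] w 25.7 f 0.6
11.90 th 16.1 T 0.110 Tf 0.066 Tm 0.044 F [-1.3  1.  -0.9] r [-8.2 49. ] w 25.4 f 0.6
12.40 th 24.1 T 0.244 Tf 0.051 Tm 0.194 F [-1.8  0.3  0.1] r [-15.   47.4] w 25.9 f 0.5
[ 0.04 -0.37 -0.05 -0.42 -0.2   0.03]
```

```bash
cat >>m.py <<'E'
tr=np.radians(th);t=-(np.cross(ax,[0,0,0])) ;ayv=np.array([-ax[1],ax[0],0]);tan=-(np.cos(tr)*ayv+np.sin(tr)*np.array([0,0,1.]))
print(f'   -> tangential push {-(o["force"]@tan):.2f}  torque {-(o["force"]@tan)*.07:.3f}  f {o["finger_force"]:.2f}')
E
python3 -m crank '{"travel":[[0.06,-0.12,-0.05],[0.12,-0.24,-0.1],[0.17,-0.35,-0.15],[0.23,-0.47,-0.2],[0.29,-0.59,-0.25]],"turn":[[1.44,0.7,0],[2.87,1.41,0],[4.31,2.11,0],[5.75,2.81,0],[7.19,3.51,0]],"gripper":[0.7,0.7,0.7,0.7,0.7]}' >/dev/null; python3 m.py
python3 -m crank '{"travel":[[0.05,-0.11,-0.07],[0.11,-0.22,-0.14],[0.16,-0.33,-0.2],[0.22,-0.44,-0.27],[0.27,-0.55,-0.34]],"turn":[[1.44,0.7,0],[2.87,1.41,0],[4.31,2.11,0],[5.75,2.81,0],[7.19,3.51,0]],"gripper":[0.7,0.7,0.7,0.7,0.7]}' >/dev/null; python3 m.py
python3 -m crank '{"travel":[[0.05,-0.1,-0.08],[0.1,-0.2,-0.17],[0.15,-0.3,-0.25],[0.2,-0.4,-0.34],[0.25,-0.5,-0.42]],"turn":[[1.44,0.7,0],[2.87,1.41,0],[4.31,2.11,0],[5.75,2.81,0],[7.19,3.51,0]],"gripper":[0.7,0.7,0.7,0.7,0.7]}' >/dev/null; python3 m.py
python3 -m crank '{"travel":[[0.04,-0.09,-0.1],[0.09,-0.18,-0.2],[0.13,-0.27,-0.3],[0.17,-0.36,-0.4],[0.22,-0.45,-0.5]],"turn":[[1.44,0.7,0],[2.87,1.41,0],[4.31,2.11,0],[5.75,2.81,0],[7.19,3.51,0]],"gripper":[0.7,0.7,0.7,0.7,0.7]}' >/dev/null; python3 m.py
python3 -m crank '{"travel":[[0,0,0],[0,0,0],[0,0,0],[0,0,0],[0,0,0]],"turn":[[0,0,0],[0,0,0],[0,0,0],[0,0,0],[0,0,0]],"gripper":[0.5,0.5,0.5,0.5,0.5]}' >/dev/null; python3 m.py
python3 - <<'E'
from h import *
o=bot.observe();print(o["qpos"].round(2))
s=cam("scene");b=cv2.resize(s["pixels"][165:285,275:395],(500,500),interpolation=3)
cv2.imwrite("pics/c3.png",b[:,:,::-1])
E
```

```text
13.20 th 32.2 T 0.330 Tf 0.034 Tm 0.296 F [ 1.   1.6 -0.5] r [-21.8  44.8] w 25.4 f 0.6
   -> tangential push 0.58  torque 0.041  f 0.56
13.70 th 40.1 T 0.578 Tf 0.125 Tm 0.453 F [-1.3  2.3  0.7] r [-27.7  41.4] w 26.1 f 0.5
   -> tangential push 2.40  torque 0.168  f 0.54
14.20 th 48.1 T 0.617 Tf 0.034 Tm 0.583 F [-0.6  0.5  0.3] r [-33.2  37.3] w 25.4 f 0.6
   -> tangential push 0.64  torque 0.045  f 0.59
14.70 th 56.1 T 0.665 Tf 0.050 Tm 0.616 F [-1.2  1.1  0. ] r [-38.2  32.3] w 25.6 f 0.7
   -> tangential push 0.86  torque 0.060  f 0.66
15.20 th 56.0 T 0.898 Tf -0.005 Tm 0.903 F [ 0.3  0.3 -0.2] r [-38.1  32.7] w 42.9 f 0.0
   -> tangential push -0.13  torque -0.009  f 0.00
[ 0.51  1.05 -0.82  1.34 -0.23  1.33 -1.14]
```

View pics/c3.png

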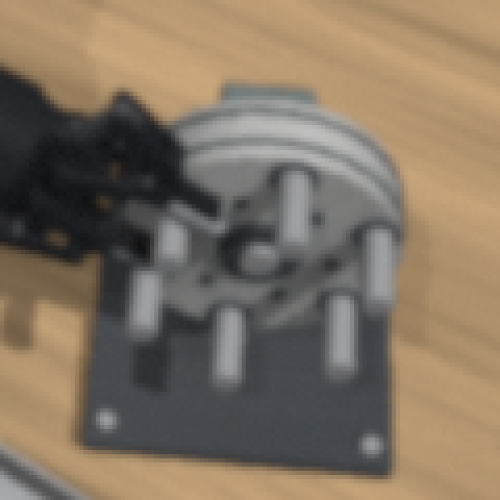

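```bash

python3 -m crank '{"travel":[[0.5,-1.04,0.8],[1.0,-2.1,1.6],[1.5,-3.1,2.3],[2.0,-4.2,3.1],[2.55,-5.2,3.9]],"turn":[[0,0,0],[0,0,0],[0,0,0],[0,0,0],[0,0,0]],"gripper":[0.5,0.5,0.5,0.5,0.5]}' >/dev/null
python3 -m crank '{"travel":[[-0.5,1.1,0.9],[-1.1,2.2,1.7],[-1.6,3.3,2.6],[-2.1,4.4,3.4],[-2.7,5.5,4.3]],"turn":[[-5.57,-2.72,0],[-11.14,-5.44,0],[-16.7,-8.2,0],[-22.3,-10.9,0],[-27.85,-13.6,0]],"gripper":[0.5,0.5,0.5,0.5,0.5]}' >/dev/null
python3 -m crank '{"travel":[[-0.5,0.9,0],[-0.9,1.9,0],[-1.4,2.8,0],[-1.8,3.7,-0.3],[-2.3,4.7,-0.6]],"turn":[[-5.57,-2.72,0],[-11.14,-5.44,0],[-16.7,-8.2,0],[-22.3,-10.9,0],[-27.85,-13.6,0]],"gripper":[0.5,0.5,0.5,0.5,0.5]}' >/dev/null; python3 m.py
python3 -m crank '{"travel":[[0,0,0],[0,0,0],[0,0,0],[0,0,0],[0,0,0]],"turn":[[0,0,0],[0,0,0],[0,0,0],[0,0,0],[0,0,0]],"gripper":[0.5,0.5,0.5,0.5,0.5]}' >/dev/null; python3 m.py
python3 - <<'E'
from h import *
s=cam("scene");b=cv2.resize(s["pixels"][165:285,275:395],(500,500),interpolation=3)
cv2.imwrite("pics/c4.png",b[:,:,::-1])
E
```

```text
16.75 th -6.2 T -0.131 Tf 0.001 Tm -0.131 F [ 0.1 -0.1 -0.6] r [ 17.7 109.5] w 42.5 f 0.0
   -> tangential push -0.02  torque -0.002  f 0.00
17.25 th -6.0 T -0.114 Tf 0.029 Tm -0.143 F [0.4 0.6 0.5] r [ 16.4 108.3] w 42.8 f 0.0
   -> tangential push 0.29  torque 0.020  f 0.00
```

View pics/c4.png

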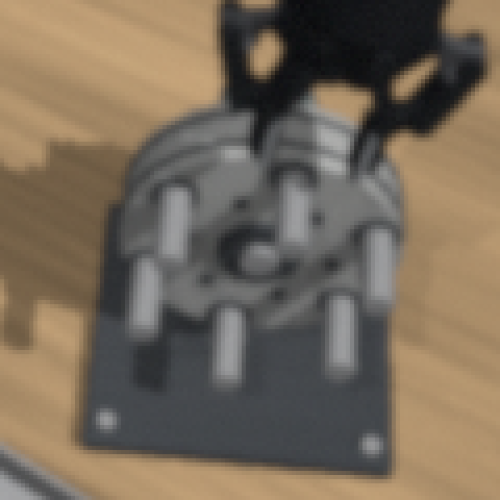

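```bash

python3 -m crank '{"travel":[[0.05,-0.1,-1.2],[0.1,-0.2,-2.4],[0.16,-0.3,-3.6],[0.2,-0.4,-4.8],[0.25,-0.5,-5.95]],"turn":[[0,0,0],[0,0,0],[0,0,0],[0,0,0],[0,0,0]],"gripper":[0.5,0.5,0.5,0.5,0.5]}' >/dev/null; python3 m.py
python3 -m crank '{"travel":[[0,0,0],[0,0,0],[0,0,0],[0,0,0],[0,0,0]],"turn":[[0,0,0],[0,0,0],[0,0,0],[0,0,0],[0,0,0]],"gripper":[0.7,0.7,0.7,0.7,0.7]}' 20 >/dev/null; python3 m.py
```

```text
17.80 th -6.0 T -0.139 Tf 0.014 Tm -0.153 F [-0.   0.2 -0.4] r [11.9 47.5] w 43.0 f 0.0
   -> tangential push 0.24  torque 0.017  f 0.00
18.30 th -6.0 T -0.036 Tf 0.006 Tm -0.042 F [-0.9 -0.2  0.5] r [11.9 49.3] w 25.5 f 0.0
   -> tangential push 0.19  torque 0.013  f 0.00
```

```bash

python3 -m crank '{"travel":[[0.06,-0.12,0.03],[0.12,-0.25,0.05],[0.18,-0.37,0.08],[0.24,-0.5,0.1],[0.3,-0.62,0.13]],"turn":[[1.44,0.7,0],[2.87,1.41,0],[4.31,2.11,0],[5.75,2.81,0],[7.19,3.51,0]],"gripper":[0.7,0.7,0.7,0.7,0.7]}' >/dev/null; python3 m.py
python3 -m crank '{"travel":[[0.06,-0.12,0],[0.12,-0.25,0.01],[0.19,-0.38,0.01],[0.25,-0.5,0.02],[0.31,-0.63,0.02]],"turn":[[1.44,0.7,0],[2.87,1.41,0],[4.31,2.11,0],[5.75,2.81,0],[7.19,3.51,0]],"gripper":[0.7,0.7,0.7,0.7,0.7]}' >/dev/null; python3 m.py
python3 -m crank '{"travel":[[0.06,-0.12,-0.02],[0.12,-0.25,-0.03],[0.18,-0.38,-0.05],[0.24,-0.5,-0.06],[0.3,-0.63,-0.08]],"turn":[[1.44,0.7,0],[2.87,1.41,0],[4.31,2.11,0],[5.75,2.81,0],[7.19,3.51,0]],"gripper":[0.7,0.7,0.7,0.7,0.7]}' >/dev/null; python3 m.py
python3 -m crank '{"travel":[[0.06,-0.12,-0.03],[0.12,-0.25,-0.07],[0.18,-0.37,-0.1],[0.24,-0.49,-0.14],[0.3,-0.61,-0.17]],"turn":[[1.44,0.7,0],[2.87,1.41,0],[4.31,2.11,0],[5.75,2.81,0],[7.19,3.51,0]],"gripper":[0.7,0.7,0.7,0.7,0.7]}'>/dev/null; python3 m.py
python3 -m crank '{"travel":[[0.06,-0.12,-0.05],[0.12,-0.23,-0.11],[0.17,-0.35,-0.16],[0.23,-0.46,-0.22],[0.29,-0.58,-0.27]],"turn":[[1.44,0.7,0],[2.87,1.41,0],[4.31,2.11,0],[5.75,2.81,0],[7.19,3.51,0]],"gripper":[0.7,0.7,0.7,0.7,0.7]}' >/dev/null; python3 m.py
python3 -m crank '{"travel":[[0.05,-0.11,-0.07],[0.11,-0.22,-0.14],[0.16,-0.33,-0.21],[0.21,-0.43,-0.28],[0.26,-0.54,-0.35]],"turn":[[1.44,0.7,0],[2.87,1.41,0],[4.31,2.11,0],[5.75,2.81,0],[7.19,3.51,0]],"gripper":[0.7,0.7,0.7,0.7,0.7]}' >/dev/null; python3 m.py
python3 -m crank '{"travel":[[0.05,-0.1,-0.09],[0.1,-0.2,-0.18],[0.15,-0.3,-0.26],[0.2,-0.4,-0.35],[0.25,-0.5,-0.44]],"turn":[[1.44,0.7,0],[2.87,1.41,0],[4.31,2.11,0],[5.75,2.81,0],[7.19,3.51,0]],"gripper":[0.7,0.7,0.7,0.7,0.7]}' >/dev/null; python3 m.py
```

```text
18.80 th 2.2 T -0.159 Tf 0.078 Tm -0.237 F [ 1.   2.1 -1.1] r [ 4.7 50.3] w 25.5 f 0.7
   -> tangential push 1.40  torque 0.098  f 0.69
19.30 th 10.2 T -0.104 Tf 0.075 Tm -0.179 F [-1.   1.2 -0.5] r [-2.1 50.3] w 25.7 f 0.9
   -> tangential push 1.40  torque 0.098  f 0.91
19.80 th 18.2 T -0.017 Tf 0.098 Tm -0.115 F [-1.1  1.6  0.3] r [-9.1 49.5] w 25.5 f 1.0
   -> tangential push 1.93  torque 0.135  f 1.03
20.30 th 26.2 T 0.068 Tf 0.059 Tm 0.009 F [-0.9  0.8  0.4] r [-15.9  47.8] w 25.6 f 1.1
   -> tangential push 1.16  torque 0.081  f 1.07
20.80 th 34.2 T 0.247 Tf 0.136 Tm 0.112 F [-2.   1.7  1.1] r [-22.3  45.1] w 25.6 f 1.2
   -> tangential push 2.66  torque 0.186  f 1.19
21.30 th 42.2 T 0.336 Tf 0.140 Tm 0.196 F [-2.8  1.5  1.1] r [-28.3  41.6] w 25.6 f 1.3
   -> tangential push 2.68  torque 0.187  f 1.30
21.80 th 50.2 T 0.359 Tf 0.184 Tm 0.176 F [-3.1  1.6  2.3] r [-33.9  37.2] w 25.6 f 1.5
   -> tangential push 3.59  torque 0.251  f 1.49
```

```bash
python3 - <<'E'
import numpy as np
from scipy.optimize import curve_fit
p=np.r_[8,16,24,32,40,48,56,62,70,78,86,94,102,110.];f=np.array([.6,.6,.5,.56,.54,.59,.66,.69,.91,1.03,1.07,1.19,1.30,1.49])
T=lambda p,M,t:(.25+M*np.sin(np.radians(p-t)))/.14
for F,x in((T,(.18,120)),(lambda p,M,t,k:k*T(p,M,t),(.18,120,1))):
    q,c=curve_fit(F,p,f,x);print(q,np.sqrt(np.diag(c)),(f-F(p,*q)).round(2))
E
```

```text
[  0.17411355 121.36056468] [0.00273006 1.20424557] [-0.04  0.01 -0.05  0.02 -0.02 -0.    0.   -0.03  0.1   0.1   0.   -0.02
 -0.07 -0.05]
[  0.16564208 116.00893701   0.89554484] [0.00473456 3.03074111 0.0464696 ] [ 0.01  0.04 -0.04  0.01 -0.03 -0.03 -0.02 -0.05  0.07  0.08  0.   -0.01
 -0.04  0.  ]
```

```bash

python3 -m crank '{"travel":[[0.04,-0.09,-0.1],[0.09,-0.17,-0.21],[0.13,-0.26,-0.31],[0.17,-0.35,-0.42],[0.21,-0.43,-0.52]],"turn":[[1.44,0.7,0],[2.87,1.41,0],[4.31,2.11,0],[5.75,2.81,0],[7.19,3.51,0]],"gripper":[0.7,0.7,0.7,0.7,0.7]}' >/dev/null; python3 m.py
python3 -m crank '{"travel":[[0.03,-0.06,-0.08],[0.06,-0.12,-0.17],[0.08,-0.17,-0.25],[0.11,-0.23,-0.34],[0.14,-0.29,-0.42]],"turn":[[1.08,0.53,0],[2.15,1.05,0],[3.23,1.58,0],[4.31,2.1,0],[5.39,2.63,0]],"gripper":[0.7,0.7,0.7,0.7,0.7]}' >/dev/null; python3 m.py
python3 -m crank '{"travel":[[-0.04,0.08,0.11],[-0.08,0.15,0.22],[-0.11,0.23,0.34],[-0.15,0.3,0.45],[-0.19,0.38,0.56]],"turn":[[-1.44,-0.7,0],[-2.87,-1.41,0],[-4.31,-2.11,0],[-5.75,-2.81,0],[-7.19,-3.51,0]],"gripper":[0.7,0.7,0.7,0.7,0.7]}' >/dev/null; python3 m.py
python3 -m crank '{"travel":[[-0.04,0.09,0.1],[-0.09,0.18,0.2],[-0.13,0.27,0.3],[-0.17,0.36,0.4],[-0.22,0.45,0.5]],"turn":[[-1.44,-0.7,0],[-2.87,-1.41,0],[-4.31,-2.11,0],[-5.75,-2.81,0],[-7.19,-3.51,0]],"gripper":[0.7,0.7,0.7,0.7,0.7]}' >/dev/null; python3 m.py
```

```text
22.30 th 58.2 T 0.386 Tf 0.213 Tm 0.173 F [-2.6  0.9  3.9] r [-38.7  32. ] w 25.7 f 1.8
   -> tangential push 4.33  torque 0.303  f 1.79
22.80 th 64.1 T 0.375 Tf 0.194 Tm 0.181 F [-2.9  0.6  3.4] r [-41.8  27.9] w 25.5 f 1.8
   -> tangential push 3.87  torque 0.271  f 1.85
23.30 th 55.8 T 1.359 Tf -0.157 Tm 1.515 F [ 1.3  0.3 -3.9] r [-37.5  33.7] w 25.4 f 1.7
   -> tangential push -3.39  torque -0.238  f 1.69
23.80 th 47.9 T 1.401 Tf -0.163 Tm 1.564 F [ 3.   0.3 -3.8] r [-32.5  38.6] w 25.8 f 1.9
   -> tangential push -3.50  torque -0.245  f 1.88
```

```bash

python3 -m crank '{"travel":[[0.04,-0.09,-0.1],[0.09,-0.18,-0.2],[0.13,-0.27,-0.3],[0.17,-0.36,-0.4],[0.22,-0.45,-0.5]],"turn":[[1.44,0.7,0],[2.87,1.41,0],[4.31,2.11,0],[5.75,2.81,0],[7.19,3.51,0]],"gripper":[0.7,0.7,0.7,0.7,0.7]}' 60 >/dev/null; python3 m.py
python3 -m crank '{"travel":[[0,0,0],[0,0,0],[0,0,0],[0,0,0],[0,0,0]],"turn":[[0,0,0],[0,0,0],[0,0,0],[0,0,0],[0,0,0]],"gripper":[0.85,0.85,0.85,0.85,0.85]}' 60 >/dev/null; python3 m.py
python3 -m crank '{"travel":[[0,0,0],[0,0,0],[0,0,0],[0,0,0],[0,0,0]],"turn":[[0,0,0],[0,0,0],[0,0,0],[0,0,0],[0,0,0]],"gripper":[0.85,0.85,0.85,0.85,0.85]}' 60 >/dev/null; python3 m.py
python3 - <<'E'
from h import *
s=cam("scene");cv2.imwrite("pics/c5.png",cv2.resize(s["pixels"][165:285,275:395],(500,500),interpolation=3)[:,:,::-1])
E
```

```text
24.30 th 56.3 T 0.251 Tf 0.181 Tm 0.070 F [-1.3  0.4  4. ] r [-37.8  33.3] w 25.8 f 2.0
   -> tangential push 3.82  torque 0.267  f 2.03
24.80 th 56.0 T 1.359 Tf -0.179 Tm 1.539 F [ 0.2 -5.3 -0.5] r [-38.4  32.7] w 18.0 f 58.3
   -> tangential push -3.16  torque -0.221  f 58.35
25.30 th 56.0 T 1.353 Tf -0.181 Tm 1.534 F [ 0.8 -5.1 -0.5] r [-38.4  32.7] w 18.4 f 58.3
   -> tangential push -3.19  torque -0.223  f 58.35
```

View pics/c5.png

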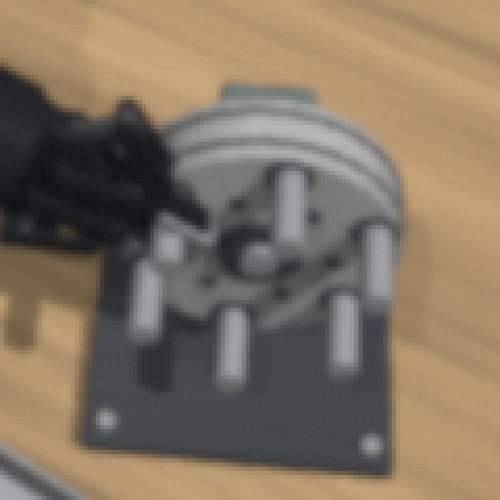

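The grip is firm at 58 N and the drum is still. The measured balance point is within a few degrees of this pose.

```bash
python3 -c "
from workcell import bot
print(bot.job_done())"
```

```text
the job is handed in; nothing more can be done
None
```

I handed the job in at about 25 s, with the drum turned until the heavy side points straight down by my force measurements (to within about 7°, limit 20°). It is standing still with a peg gripped at about 58 N; the judge's verdict was not shown.

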